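# Present the tea ball on its wooden dish

### The arm

A 7-joint arm with a two-finger parallel gripper is mounted at the origin on the work surface. World frame = base frame: x ahead of the robot, y to its left, z up, the work surface at z = 0. Lengths are in m, angles in degrees, forces in N, time in s.
With the tool pointing down it reaches from about 0.425 to 1.025 m from the base axis. Payload 9.4 kg.
Tool frame: the origin (TCP) lies midway between the tips of the shut fingers; the grasp point (between the pads) lies arm.tcp_to_grasp behind it (arm.tcp_to_grasp is the distance from the TCP to the grasp point, in m); z points along the fingers, y is the line along which they close (so a half turn about z gives the same grasp; the last joint's range is limited). The gripper opens to 85 mm and grips with 20 to 120 N. Pads are 22 mm wide; open, the fingers measure 114 mm over their backs; the gripper's body (76 mm by 85 mm) begins 54 mm behind the grasp point. The pads swing forward as they close: fully open they stand 13 mm farther back than shut.
Start: joints at [67.454, 34.337, -0.143, 91.639, 0.103, 54.024, -4.572], TCP at [0.226, -0.689, 0.231] pointing down, gripper open.
Joint ranges: [-147.43, 147.43], [-19.82, 112.94], [-74.19, 73.91], [6.32, 146.72], [-59.91, 239.91], [6.04, 106.73], [-150.56, 150.56]. Speed limits (degrees/s): [127.2, 127.2, 172.46, 172.46, 180, 180, 180].

### API

Orientations are given as [roll, pitch, yaw] about the fixed x, y, z axes, in that order (R = Rz(yaw) Ry(pitch) Rx(roll)).
In Python, from workcell import sense, imaging, arm, nets gives the robot as it stands. The module is installed in compiled form; this text tells all that it offers.
- The arm moves only by the tool servo_tool, never from a script. Its argument "increments" is a list of rows, each a list of 6 numbers: the shift along the world's x, y, z in m, then the turn, a rotation vector about the world's x, y, z in rad. In form: [[x, y, z, rx, ry, rz], ...]. A call has 1 to 5 rows; each row shifts and turns the commanded pose from where the row before left it; what a row does not reach is not made up. A row lasts 1/12 s, in which the tool goes at most 41.7 mm and 7.16 degrees, less where a joint would pass 70% of its speed; a pose out of reach is approached as far as the arm can. A call is refused whole if a number of a shift passes 0.0417 or a number of a turn 0.125, either way. A call with a gripper value outside its range is refused whole. "claw" is the closure, from -1 (fully open) to 1 (shut), set as the call begins (left out, the last holds). The fingers move at their own pace and stop on an object; the grip force is fixed at half the most. Time passes only in rows, so rows that do not move let the fingers close. It gives the time, the measured TCP pose, the force, the opening and the grip force at its end, in the units of the state.
- sense(): the state, without advancing time (a new reading comes with each control period).
- imaging.snapshot(name): name is "side" or "top" or "wrist"; returns a dict with "frame" (400x640x3 uint8, red, green, blue), "camera_matrix" (3x3 intrinsics, pixels), "xyz" and "attitude" of the camera in the world; the wrist camera has in their place "mount" (4x4, takes a point from camera to tool coordinates, whose origin is the TCP and whose axes are the flange's). Camera axes: x right, y down, z forward; pixel columns grow to the right and rows downward; lengths in m; the calibration is good to about 2 mm. A picture is of the moment at which its call begins: read the wrist's pose just before it. There is no depth.
- arm.job_done(): hands the job in; it is judged then, once.
Trained networks look in the newest picture that a camera, given by its name, has taken for a name from the list of things; names that differ only in an ending like _2 or _b are one class to them, and where a whole thing is asked for, a point or a joint stands for the part that bears it (a point fixed in the world has none). Each returns a list of dicts, best first, with "p" (0 to 1); they miss things now and then, are a little off and sometimes report something else, mostly with a low value. They report only what shows in the picture. A call takes as long as a camera call. They do not tell look-alikes from the thing itself.
- nets.look_for(query, camera): "location" ([column, row] in pixels, amid what is visible of it).
- nets.masks_of(query, camera): "region" (400x640 bool, what is visible of it) and "location" ([column, row] in pixels, amid what is visible of it).
- nets.mark_of(query, camera): "location" ([column, row] in pixels: a listed point, or the origin of a listed thing).
The state is a dict: "time": time; "joints": joint angles; "qd": joint speeds; "tau": joint torques, N m; "tcp_pos": TCP position; "tool_rot": TCP orientation; "ft_force": force on the tool from outside, world axes, zero at the start; "wrist_torque": the same for the moment, N m; "finger_gap": opening from 0.0 (shut) to 1.0 (fully open); "grip_force": force on a finger pad.
Only numpy, scipy, OpenCV 4.12 (cv2) and the standard library are available. Lean on these libraries where they do the work, as an engineer would, in place of code of your own. Each camera call takes 0.05 s, during which the arm holds its last target. There are 200 camera calls.

### The job

Tidy the tea things: lay the cinnamon stick flat in the white open box, and set the steel tea ball in the middle of the dished wooden plate and let go of it. Then take the plate by its handle, lift it straight up about 10 cm above its mat and, keeping it level so that the tea ball stays in the middle, turn it a quarter turn so that the handle, which now points along the mat towards you, points to whichever side, left or right, the mug stands on. Finish while still holding the plate there, level and still over its mat; leave the mug, pepper mill and sugar jar alone.

Things in the scene. Friction and masses are not known exactly. Their poses are not given: they have to be found in the camera images.
- mat: square cork mat, 160 x 160 mm, 3 mm thick, fixed on the worktop; origin at the centre of its underside on the worktop. Its -x axis points roughly towards the robot, its +y axis to the left side and -y to the right side as the robot looks
- dish: round dished wooden plate, 132 mm across, 26 mm high at the rim, about 0.2 kg, with one stub handle along its own -x. It starts centred on the mat, axes along the mat's, handle towards the robot; its floor is a shallow cone rising 8 degrees outwards, so a ball settles in the middle. Origin at the centre of its underside, at first on the mat's top; z is up
- dish_hollow (a point): lowest point of the plate's hollow, at its centre, 9 mm above its underside; a tea ball at rest there has its centre 32 mm above the underside
- dish_handle (a point): where to take the plate: the middle of the bar handle, 98 mm from the plate's centre along its -x and 25 mm above its underside. The bar is 24 mm wide (along the plate's y), 22 mm tall (14 to 36 mm above the underside) and reaches from 62 to 140 mm from the plate's centre; axes as the plate's
- teaball_center (a point): centre of the closed steel tea ball, 45 mm diameter, about 50 g, smooth and free to roll. It starts on a white ring stand, 32 mm across, whose rim is 32 mm above the worktop, fixed on the chopping board; the ball's centre starts about 51 mm above the worktop
- cinnamon_mid (a point): centre of the cinnamon stick: a rigid double scroll (two 16 mm round rods side by side), 90 mm long along its x, 32 mm wide along its y, 16 mm thick along its z, about 25 g. It starts lying flat on the chopping board, its centre 20 mm above the worktop
- board: light wooden chopping board, 220 (x) x 140 (y) x 12 mm, fixed, to the left or right of the mat; origin at the centre of its underside. The ring stand is 60 mm from the centre along its +x; the cinnamon stick lies around 60 mm along its -x
- box_in (a point): centre of the inner floor (6 mm above the worktop) of the white open box, fixed, 150 (x) x 120 (y) x 42 mm high outside, walls and floor 6 mm; on the other side of the mat from the board; axes are the box's
- mug: white mug, 80 mm across and 90 mm high, with an ear, standing beyond the mat on its left (+y) or right (-y) side: the side to which the handle is turned. Origin at the centre of its underside. Not to be moved
- mill: dark wooden pepper mill, 52 mm across, 130 mm high, on the other side from the mug; origin at the centre of its underside. Not to be moved
- sugar: white sugar jar with a steel lid, 72 mm across, 100 mm high, beyond the mat; origin at the centre of its underside. Not to be moved
Things that resemble listed ones, but are neither listed nor needed, are in the scene too. What is meant by the part that bears teaball_center is not red or turquoise, and is the smaller of those in its own colour.

How it is judged:
By the outcome, as a careful person would: the job done as asked, in the order asked, and still so for the second after the job is handed in, while the arm keeps its last pose, push and grip.
It also fails if it takes over 72 s, if anything falls off the work surface, if the arm or the gripper's body presses on something with over 40 N, if the wrist force passes 120 N, or if a joint passes its speed limit or range.

## Working session

There is one attempt and no reset: what is moved stays moved. The work goes in short steps, Python scripts to look and compute and a tool call to move; the robot and the scene stay as the last step left them, time stands still between calls to the robot, and variables do not carry over. Pictures are saved under pics/ and viewed, at most 10 in all, crops included, and the job is handed in when it is done.

Besides the shell and the picture viewer there is one more tool, called after "Emit:" as a command line: name --pt "numbers of a row" for each row, then --argument value for the rest. servo_tool: Moves the arm, as the interface text tells. Its arguments: {"type":"object","properties":{"increments":{"type":"array","items":{"type":"array","items":{"type":"number"}}},"claw":{"type":"number"}},"required":["increments"]}

```bash
mkdir -p pics
cat > h.py <<'E'
import numpy as np, cv2
from scipy.spatial.transform import Rotation as R
from workcell import sense, imaging, arm, nets
np.set_printoptions(precision=4,suppress=True)
def snap(n,fn=None):
    s=sense(); d=imaging.snapshot(n)
    if fn: cv2.imwrite('pics/'+fn,d['frame'][:,:,::-1])
    return s,d
def camRT(s,d):
    if 'mount' in d:
        T=np.eye(4);T[:3,:3]=R.from_euler('xyz',s['tool_rot'],degrees=True).as_matrix();T[:3,3]=s['tcp_pos']
        M=T@np.array(d['mount']);return M[:3,:3],M[:3,3]
    a=np.array(d['attitude'])
    Rm=a if a.shape==(3,3) else R.from_euler('xyz',a,degrees=True).as_matrix()
    return Rm,np.array(d['xyz'])
def ray(s,d,px):
    Rm,c=camRT(s,d);r=Rm@np.linalg.inv(d['camera_matrix'])@np.array([px[0],px[1],1.]);return c,r/np.linalg.norm(r)
def atz(s,d,px,z):
    c,r=ray(s,d,px);return c+r*(z-c[2])/r[2]
def proj(s,d,p):
    Rm,c=camRT(s,d);q=np.array(d['camera_matrix'])@(Rm.T@(np.array(p)-c));return q[:2]/q[2]
E
python3 - <<'E'
from h import *
print(sense(), arm.tcp_to_grasp)
Z=dict(mat=0,dish=.003,dish_hollow=.012,dish_handle=.028,teaball_center=.051,cinnamon_mid=.02,board=0,box_in=.006,mug=0,mill=0,sugar=0)
fr=[]
for c in ('top','side'):
    s,d=snap(c,c+'0.png')
    print(c,d.get('attitude'),d.get('xyz'))
    for q,z in Z.items():
        for m in nets.mark_of(q,c)[:5]:
            print(q,round(m['p'],2),np.round(m['location']),atz(s,d,m['location'],z)[:2])
    fr.append(d['frame'])
cv2.imwrite('pics/b.png',np.vstack(fr)[:,:,::-1][:800:1])
E
```

```text
{'time': 0.0, 'joints': array([67.4543, 34.3865, -0.1468, 91.6809,  0.1043, 54.0222, -4.5726]), 'qd': array([-0.0186, -0.0076,  0.0156,  0.0291, -0.1033,  0.0706,  0.0335]), 'tau': array([ -0.0009, -77.6458,   1.5644, -25.8009,   0.0121,   0.0092,
         0.    ]), 'tcp_pos': array([ 0.2257, -0.6885,  0.2304]), 'tool_rot': array([-179.911 ,    0.0085,   18.1556]), 'ft_force': array([-0.6478,  0.4272,  0.1107]), 'wrist_torque': array([-0.0192, -0.0337,  0.0636]), 'grip_force': 0.0, 'finger_gap': 0.9988527370450159} 0.0187
top [-170.4021    0.0348  -88.9321] [ 0.4192 -0.0708  1.0461]
dish 0.79 [296. 204.] [ 0.6056 -0.0064]
dish_hollow 0.56 [293. 203.] [0.6053 0.0008]
dish_handle 0.82 [282. 236.] [0.5127 0.0264]
teaball_center 0.78 [464. 229.] [ 0.5367 -0.4496]
teaball_center 0.74 [359. 215.] [ 0.5705 -0.1757]
teaball_center 0.62 [411. 221.] [ 0.5552 -0.3115]
teaball_center 0.61 [434. 179.] [ 0.6693 -0.3771]
cinnamon_mid 0.72 [411. 265.] [ 0.4417 -0.3183]
board 0.95 [406. 246.] [ 0.4953 -0.3096]
box_in 0.83 [196. 230.] [0.5257 0.2648]
mug 0.69 [219. 161.] [0.7233 0.2157]
mill 0.97 [370
[... 219 characters left out ...]
 [316. 198.] [0.5967 0.0117]
dish_handle 0.97 [286. 192.] [0.5165 0.0353]
dish_handle 0.74 [383. 249.] [ 0.7092 -0.2325]
teaball_center 0.96 [338. 346.] [ 0.5363 -0.4635]
teaball_center 0.66 [321. 246.] [ 0.5621 -0.208 ]
teaball_center 0.62 [394. 302.] [ 0.6736 -0.3962]
teaball_center 0.53 [325. 276.] [ 0.5509 -0.2996]
teaball_center 0.33 [340. 156.] [0.7023 0.1459]
cinnamon_mid 0.97 [276. 301.] [ 0.4385 -0.317 ]
cinnamon_mid 0.58 [281. 154.] [0.5319 0.2473]
board 0.57 [306. 296.] [ 0.5051 -0.3042]
box_in 0.67 [278. 151.] [0.5278 0.2889]
box_in 0.2 [318. 199.] [0.6036 0.0115]
mill 0.93 [381. 248.] [ 0.7186 -0.2045]
sugar 0.83 [378. 189.] [0.7874 0.0226]
sugar 0.51 [319. 196.] [0.6112 0.03  ]
```

View pics/top0.png

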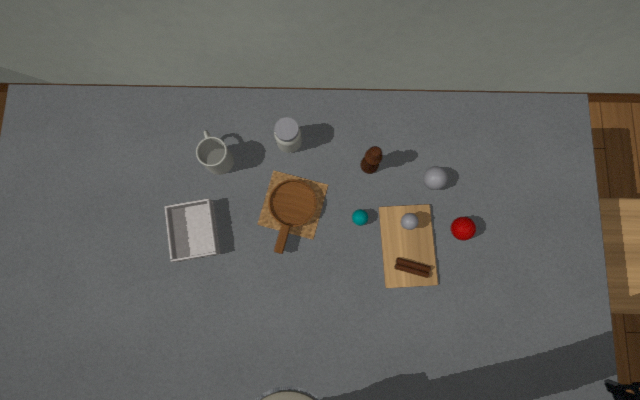

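View pics/side0.png

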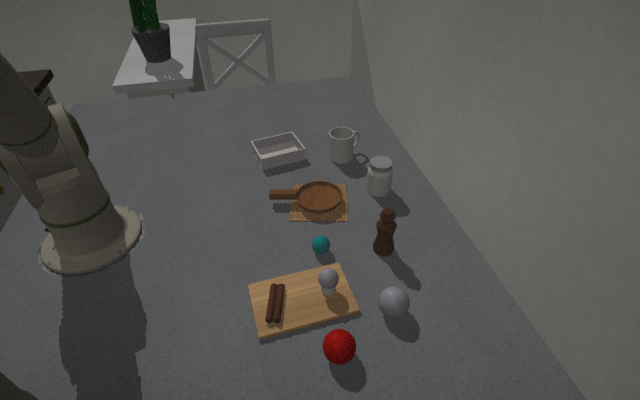

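Top view: the mug is at (214,152), to the left (+y), so the handle goes left. The box is at (191,230), the dish at (295,203) with its handle at (282,238), and the stick at (413,267).

Tea-ball candidates in the top view are turquoise (359,217), red (463,228), big grey (436,178) on the worktop, and small grey (409,221) on the ring stand on the board. The small grey one fits: it is neither red nor turquoise, and it is the smaller of the two greys. I'll confirm that with a crop.

Run:
```python
from h import *
i=cv2.imread('pics/side0.png')[220:380,230:430]
cv2.imwrite('pics/crop1.png',cv2.resize(i,None,fx=4,fy=3.75,interpolation=cv2.INTER_CUBIC)[:600,:800])
Z=dict(mat=.003,dish=.029,dish_handle=.039,cinnamon_mid=.024,board=.012,box_in=.042,teaball_center=.051)
s,d=snap('top')
for q,z in Z.items():
    for m in nets.masks_of(q,'top')[:5]:
        if m['p']<.4: continue
        v,u=np.nonzero(m['region'])
        P=np.array([atz(s,d,(a,b),z)[:2] for a,b in zip(u,v)],np.float32)
        r=cv2.minAreaRect(P)
        print(q,round(m['p'],2),np.round(m['location']),'n',len(u),'mean',P.mean(0),'rect',np.array(r[0]),np.array(r[1]),round(r[2],1))
```

```text
mat 0.61 [288. 202.] n 2184 mean [0.594  0.0089] rect [0.5769 0.0012] [0.1997 0.1352] 11.6
mat 0.57 [308. 220.] n 1413 mean [ 0.5987 -0.0002] rect [0.6033 0.0033] [0.1617 0.1632] 75.7
dish 0.96 [290. 204.] n 2065 mean [0.5905 0.0067] rect [0.5775 0.0234] [0.1299 0.196 ] 53.0
dish_handle 0.61 [291. 203.] n 2016 mean [0.5886 0.0058] rect [ 0.5708 -0.003 ] [0.1884 0.1255] 10.6
cinnamon_mid 0.89 [412. 267.] n 421 mean [ 0.4363 -0.3195] rect [ 0.4364 -0.3192] [0.0936 0.0317] 76.2
cinnamon_mid 0.53 [372. 160.] n 423 mean [ 0.7301 -0.2131] rect [ 0.7312 -0.2136] [0.0485 0.079 ] 66.9
board 0.76 [405. 245.] n 3668 mean [ 0.4968 -0.3087] rect [ 0.4964 -0.3102] [0.2216 0.1422] 4.9
box_in 0.77 [192. 229.] n 2721 mean [0.5233 0.265 ] rect [0.5248 0.265 ] [0.1502 0.1292] 11.1
box_in 0.48 [374. 160.] n 467 mean [ 0.7253 -0.2106] rect [ 0.7266 -0.2109] [0.0497 0.0835] 64.0
teaball_center 0.89 [462. 228.] n 476 mean [ 0.5399 -0.447 ] rect [ 0.5402 -0.4469] [0.0578 0.066 ] 1.1
teaball_center 0.87 [435. 180.] n 466 mean [ 0.6742 -0.3784] rect [ 0.6747 -0.3792] [0.0632 0.065 ] 1.1
teaball_center 0.55 [409. 222.] n 238 mean [ 0.5567 -0.3076] rect [ 0.5561 -0.3074] [0.042  0.0429] 89.0
teaball_center 0.47 [357. 216.] n 217 mean [ 0.5646 -0.1773] rect [ 0.5642 -0.1775] [0.0426 0.0395] 0.2
```

View pics/crop1.png

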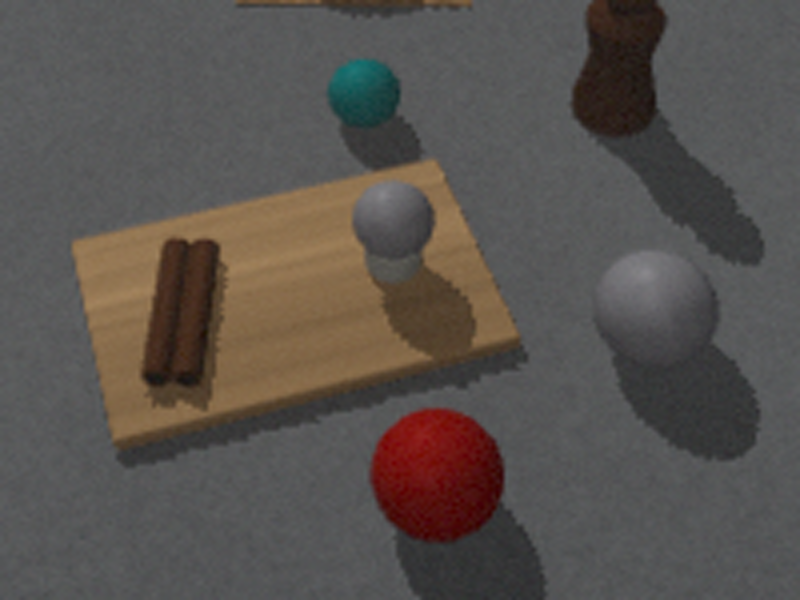

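The crop confirms it: the small grey ball sits on the white ring stand on the board. The larger grey ball is on the worktop, and the red and turquoise ones are ruled out. Next I move above the cinnamon stick.

Emit:
servo_tool --pt "0.0175 0.0308 -0.005 0 0 0.084" --pt "0.0175 0.0308 -0.005 0 0 0.084" --pt "0.0175 0.0308 -0.005 0 0 0.084" --pt "0.0175 0.0308 -0.005 0 0 0.084" --pt "0.0175 0.0308 -0.005 0 0 0.084" --claw -1

```text
time: 2.02
tcp_pos: [0.3139, -0.5335, 0.2063]
tool_rot: [180.0, 0.0, 42.4]
ft_force: [0.5, -0.8, 0.5]
finger_gap: 0.999
grip_force: 0.0
```

Emit:
servo_tool --pt "0.0175 0.0308 -0.005 0 0 0.084" --pt "0.0175 0.0308 -0.005 0 0 0.084" --pt "0.0175 0.0308 -0.005 0 0 0.084" --pt "0.0175 0.0308 -0.005 0 0 0.084" --pt "0.0175 0.0308 -0.005 0 0 0.084"

```text
time: 2.43
tcp_pos: [0.4015, -0.3796, 0.1814]
tool_rot: [180.0, 0.0, 66.5]
ft_force: [0.9, -0.7, -0.3]
finger_gap: 0.998
grip_force: 0.0
```

Emit:
servo_tool --pt "0.0175 0.0308 -0.005 0 0 0.084" --pt "0.0175 0.0308 -0.005 0 0 0.084" --pt "0 0 0 0 0 0" --pt "0 0 0 0 0 0"

```text
time: 2.77
tcp_pos: [0.4371, -0.3175, 0.1713]
tool_rot: [180.0, -0.0, 76.1]
ft_force: [-0.1, -0.7, 0.7]
finger_gap: 0.999
grip_force: 0.0
```

```bash
cat >> h.py <<'E'
def rects(q,cam,z,fn=None,pmin=.4):
    s,d=snap(cam,fn)
    for m in nets.masks_of(q,cam)[:4]:
        if m['p']<pmin: continue
        v,u=np.nonzero(m['region'])
        P=np.array([atz(s,d,(a,b),z)[:2] for a,b in zip(u,v)],np.float32)
        r=cv2.minAreaRect(P)
        print(q,round(m['p'],2),np.round(m['location']),'n',len(u),'u',u.min(),u.max(),'v',v.min(),v.max(),'mean',P.mean(0),'rect',np.array(r[0]),np.array(r[1]),round(r[2],1))
    return s,d
E
python3 - <<'E'
from h import *
s,d=rects('cinnamon_mid','wrist',.024,'w1.png')
print(s['time'],s['tcp_pos'],s['tool_rot'],s['joints'])
for m in nets.mark_of('cinnamon_mid','wrist'): print(m['p'],atz(s,d,m['location'],.02))
E
```

```text
cinnamon_mid 0.88 [316. 179.] n 3841 u 298 337 v 131 237 mean [ 0.4367 -0.3183] rect [ 0.4359 -0.3201] [0.0922 0.032 ] 75.4
2.7667 [ 0.4371 -0.3175  0.1713] [179.9886  -0.0331  76.1295] [ 41.8651  27.1592 -16.5252 118.4876  12.7037  35.9917   2.8707]
0.92 [ 0.4383 -0.3202  0.02  ]
```

Emit:
servo_tool --pt "0 -0.0015 -0.032 0 0 0" --pt "0 0 -0.038 0 0 0" --pt "0 0 -0.038 0 0 0" --pt "0 0 -0.03 0 0 0" --pt "0 0 -0.012 0 0 0"

```text
time: 3.33
tcp_pos: [0.4337, -0.3216, 0.0178]
tool_rot: [-179.8, -0.0, 75.7]
ft_force: [-0.2, 0.5, -0.5]
finger_gap: 1.002
grip_force: 0.0
```

Emit:
servo_tool --pt "0 0 -0.006 0 0 0" --pt "0 0 -0.003 0 0 0" --pt "0 0 0 0 0 0"

```text
time: 3.58
tcp_pos: [0.4356, -0.3217, 0.0124]
tool_rot: [180.0, 0.0, 75.8]
ft_force: [0.2, 0.6, 1.0]
finger_gap: 1.001
grip_force: 0.0
```

Emit:
servo_tool --pt "0 0 0 0 0 0" --pt "0 0 0 0 0 0" --pt "0 0 0 0 0 0" --pt "0 0 0 0 0 0" --pt "0 0 0 0 0 0" --claw 1

```text
time: 4.0
tcp_pos: [0.4361, -0.3211, 0.0132]
tool_rot: [179.9, 0.0, 75.9]
ft_force: [-1.2, 0.9, 13.3]
finger_gap: 0.346
grip_force: 58.2
```

Emit:
servo_tool --pt "0 0 0 0 0 0" --pt "0 0 0 0 0 0" --pt "0 0 0 0 0 0"

```text
time: 4.25
tcp_pos: [0.4361, -0.3211, 0.0133]
tool_rot: [179.9, 0.0, 75.9]
ft_force: [-1.2, 0.3, 9.5]
finger_gap: 0.353
grip_force: 58.5
```

Emit:
servo_tool --pt "0 0 0.01 0 0 0" --pt "0 0 0.025 0 0 0" --pt "0 0 0.037 0 0 0" --pt "0 0 0.037 0 0 0" --pt "0.0025 0.018 0.02 0 0 0.06"

```text
time: 4.67
tcp_pos: [0.4385, -0.306, 0.1453]
tool_rot: [179.8, 0.2, 79.1]
ft_force: [1.0, -0.6, -0.4]
finger_gap: 0.35
grip_force: 59.5
```

Emit:
servo_tool --pt "0.0055 0.0366 0.005 0 0 0.118" --pt "0.0055 0.0366 0.005 0 0 0.118" --pt "0.0055 0.0366 0 0 0 0.118" --pt "0.0055 0.0366 0 0 0 0.118" --pt "0.0055 0.0366 0 0 0 0.118"

```text
time: 5.08
tcp_pos: [0.4657, -0.1185, 0.1523]
tool_rot: [180.0, 0.1, 113.4]
ft_force: [1.7, 0.0, -0.5]
finger_gap: 0.345
grip_force: 59.6
```

Emit:
servo_tool --pt "0.0055 0.0366 0 0 0 0.118" --pt "0.0055 0.0366 0 0 0 0.118" --pt "0.0055 0.0366 0 0 0 0.118" --pt "0.0055 0.0366 0 0 0 0.118" --pt "0.0055 0.0366 0 0 0 0.118"

```text
time: 5.5
tcp_pos: [0.4933, 0.0647, 0.1521]
tool_rot: [-180.0, 0.1, 147.3]
ft_force: [0.8, -0.5, 0.0]
finger_gap: 0.342
grip_force: 59.6
```

Emit:
servo_tool --pt "0.0055 0.0366 0 0 0 0.118" --pt "0.0055 0.0366 0 0 0 0.118" --pt "0.0055 0.0366 0 0 0 0.118" --pt "0.0055 0.0366 0 0 0 0.118" --pt "0 0 0 0 0 0"

```text
time: 5.92
tcp_pos: [0.5158, 0.218, 0.1528]
tool_rot: [179.6, 0.1, 174.8]
ft_force: [0.6, -0.2, 0.0]
finger_gap: 0.348
grip_force: 59.6
```

Run:
```python
from h import *
s,d=rects('box_in','wrist',.042,'w2.png')
print(s['time'],s['tcp_pos'],s['tool_rot'],s['joints'],s['finger_gap'],s['ft_force'])
for m in nets.mark_of('box_in','wrist'): print(m['p'],atz(s,d,m['location'],.006))
s,d=snap('top')
for m in nets.masks_of('box_in','top')[:1]:
    v,u=np.nonzero(m['region']); print(cv2.boxPoints(cv2.minAreaRect(np.c_[u,v].astype(np.int32))))
```

```text
box_in 0.91 [402. 167.] n 24826 u 282 480 v 75 287 mean [0.5077 0.2791] rect [0.5226 0.2699] [0.1523 0.119 ] 11.2
5.9167 [0.5158 0.218  0.1528] [179.6129   0.1186 174.7617] [ -0.1048  34.4351 -41.7554 116.0361  34.0654  41.7754  21.6739] 0.34819016090571103 [ 0.5572 -0.1693  0.023 ]
0.84 [0.525  0.2678 0.006 ]
[[191. 199.]
 [213. 199.]
 [213. 212.]
 [191. 212.]]
```

View pics/w2.png

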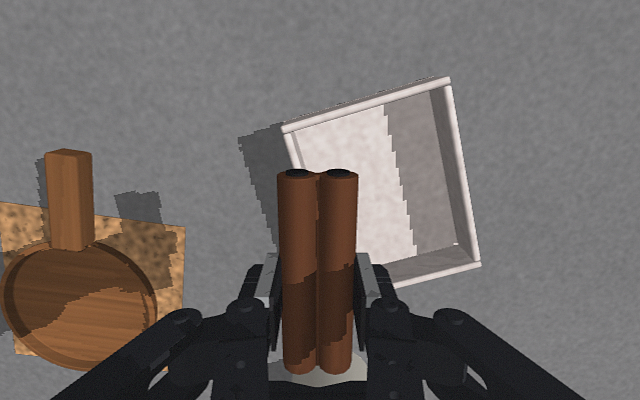

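The wrist view shows the stick held firmly and level at (316,270), the box at (380,180), and the dish with its handle at lower left (handle around (70,200)). I'll centre over the box and lower.

Emit:
servo_tool --pt "0.003 0.018 -0.01 0 0 0.1" --pt "0.003 0.018 -0.025 0 0 0.1" --pt "0.002 0.014 -0.02 0 0 0.086" --pt "0 0 -0.01 0 0 0" --pt "0 0 0 0 0 0"

```text
time: 6.58
tcp_pos: [0.5224, 0.2578, 0.0843]
tool_rot: [-179.9, -0.2, -169.8]
ft_force: [-0.3, -0.5, -0.8]
finger_gap: 0.344
grip_force: 59.6
```

Emit:
servo_tool --pt "0 0 -0.025 0 0 0" --pt "0 0 -0.028 0 0 0" --pt "0 0 -0.012 0 0 0" --pt "0 0 -0.006 0 0 0" --pt "0 0 0 0 0 0"

```text
time: 7.0
tcp_pos: [0.5232, 0.2585, 0.0151]
tool_rot: [-179.9, -0.1, -169.7]
ft_force: [-0.9, 0.7, -0.0]
finger_gap: 0.347
grip_force: 59.6
```

Emit:
servo_tool --pt "0 0.008 -0.003 0 0 0" --pt "0 0 -0.0035 0 0 0" --pt "0 0 0 0 0 0"

```text
time: 7.25
tcp_pos: [0.5236, 0.2685, 0.0094]
tool_rot: [180.0, 0.1, -169.6]
ft_force: [0.2, 0.4, -0.2]
finger_gap: 0.346
grip_force: 59.6
```

Emit:
servo_tool --pt "0 0 0 0 0 0" --pt "0 0 0 0 0 0" --pt "0 0 0 0 0 0" --pt "0 0 0 0 0 0" --claw -0.1

```text
time: 7.58
tcp_pos: [0.5235, 0.2675, 0.009]
tool_rot: [180.0, 0.0, -169.6]
ft_force: [-0.3, -0.6, 0.2]
finger_gap: 0.553
grip_force: 0.0
```

Emit:
servo_tool --pt "0 0 0.005 0 0 0" --pt "0 0 0.015 0 0 0" --pt "0 0 0.035 0 0 0" --pt "0 0 0.04 0 0 0" --pt "0 0 0.04 0 0 0"

```text
time: 8.0
tcp_pos: [0.5225, 0.2674, 0.1452]
tool_rot: [-180.0, -0.1, -169.6]
ft_force: [0.8, -1.3, 0.1]
finger_gap: 0.551
grip_force: 0.0
```

Run:
```python
from h import *
s,d=rects('cinnamon_mid','wrist',.018,'w3.png')
s,d=rects('cinnamon_mid','top',.018)
s,d=rects('dish_handle','wrist',.039)
s,d=rects('dish','wrist',.029)
```

```text
cinnamon_mid 0.95 [320. 184.] n 4604 u 298 339 v 131 245 mean [0.5194 0.2675] rect [0.522  0.2682] [0.0926 0.0324] 10.4
dish_handle 0.87 [ 17. 222.] n 7803 u 0 59 v 56 303 mean [0.5733 0.0552] rect [0.5626 0.0626] [0.0433 0.1914] 85.1
dish 0.94 [ 16. 227.] n 7759 u 0 59 v 58 305 mean [0.5786 0.0477] rect [0.5669 0.0553] [0.0446 0.1977] 85.2
```

View pics/w3.png

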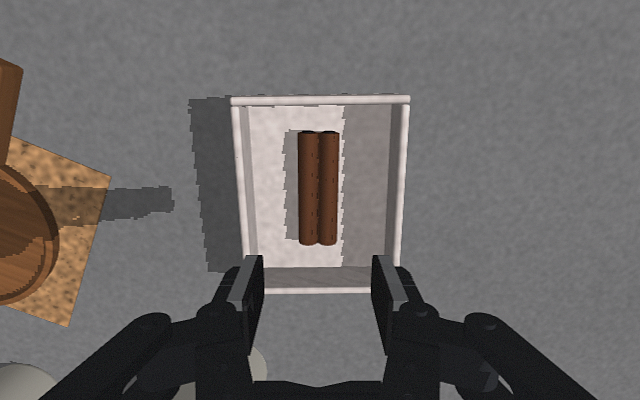

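The stick lies flat in the box at (318,187). On the way to the ball I'll measure the dish from above.

Emit:
servo_tool --pt "0.003 -0.016 0.01 0 0 -0.04" --pt "0.005 -0.034 0.008 0 0 -0.06" --pt "0.005 -0.034 0.008 0 0 -0.06" --pt "0.005 -0.034 0.008 0 0 -0.06" --pt "0.005 -0.034 0.008 0 0 -0.06" --claw -1

```text
time: 8.82
tcp_pos: [0.5458, 0.1142, 0.185]
tool_rot: [-180.0, -0.1, 174.2]
ft_force: [0.7, -0.3, 0.5]
finger_gap: 0.999
grip_force: 0.0
```

Emit:
servo_tool --pt "0.005 -0.034 0.008 0 0 -0.06" --pt "0.005 -0.034 0.008 0 0 -0.06" --pt "0.003 -0.03 0 0 0 -0.06" --pt "0 -0.01 0 0 0 -0.03" --pt "0 0 0 0 0 0"

```text
time: 9.23
tcp_pos: [0.5589, 0.004, 0.2005]
tool_rot: [-179.9, -0.1, 161.9]
ft_force: [-0.4, -0.1, -0.6]
finger_gap: 0.998
grip_force: 0.0
```

Run:
```python
from h import *
s,d=rects('dish_handle','wrist',.039,'w4.png')
print(s['time'],s['tcp_pos'],s['tool_rot'],s['joints'])
rects('mat','wrist',.003)
for q,z in dict(dish=.003,dish_hollow=.012,dish_handle=.028,mat=0).items():
    for m in nets.mark_of(q,'wrist')[:2]: print(q,m['p'],m['location'],atz(s,d,m['location'],z))
```

```text
dish_handle 0.95 [328. 208.] n 17323 u 261 402 v 61 282 mean [0.5819 0.0084] rect [ 0.5681 -0.0015] [0.1915 0.1268] 9.3
9.2333 [0.5589 0.004  0.2005] [-179.8797   -0.0993  161.9481] [ 22.872   30.481  -41.9944 113.5149  27.9334  46.5625  36.9319]
mat 0.89 [339. 155.] n 8916 u 238 406 v 128 286 mean [0.5828 0.0081] rect [0.6028 0.0027] [0.1605 0.1606] 76.1
dish 0.8 [323.4, 212.9] [ 0.6019 -0.0043  0.003 ]
dish_hollow 0.96 [325.0, 214.8] [ 0.6011 -0.0025  0.012 ]
dish_hollow 0.28 [547.0, 260.9] [0.7189 0.1979 0.012 ]
dish_handle 0.89 [319.8, 114.2] [0.5069 0.0226 0.028 ]
mat 0.15 [550.1, 262.5] [0.7303 0.2069 0.    ]
```

View pics/w4.png

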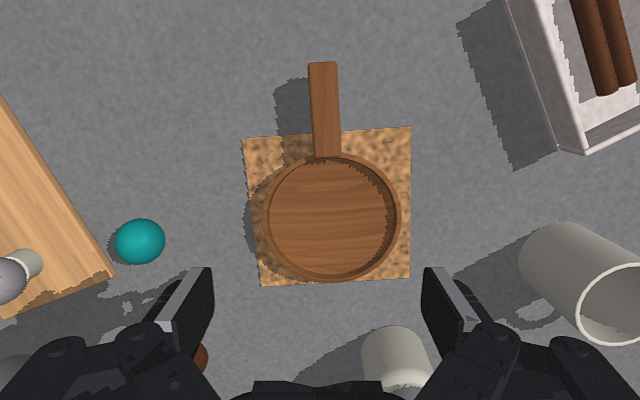

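The dish is centred on the mat at (330,216) in the image, with the handle up at (325,110). Together with the mat fit this gives centre (0.603, 0.003) and yaw −14°. On to the ball.

Emit:
servo_tool --pt "0 -0.017 0 0 0 -0.05" --pt "0 -0.036 0 0 0 -0.06" --pt "0 -0.036 0 0 0 -0.06" --pt "0 -0.036 0 0 0 -0.06" --pt "0 -0.036 0 0 0 -0.06"

```text
time: 10.05
tcp_pos: [0.559, -0.1554, 0.2018]
tool_rot: [-180.0, 0.0, 145.5]
ft_force: [-0.0, 0.4, 0.9]
finger_gap: 1.001
grip_force: 0.0
```

Emit:
servo_tool --pt "0 -0.036 0 0 0 -0.06" --pt "0 -0.036 0 0 0 -0.06" --pt "0 -0.036 0 0 0 -0.06" --pt "0 -0.036 -0.01 0 0 -0.06" --pt "-0.002 -0.006 -0.02 0 0 -0.03"

```text
time: 10.47
tcp_pos: [0.5573, -0.3122, 0.1729]
tool_rot: [-179.9, 0.3, 129.5]
ft_force: [0.5, -1.8, -0.5]
finger_gap: 1.003
grip_force: 0.0
```

Emit:
servo_tool --pt "0 0 -0.01 0 0 0" --pt "0 0 0 0 0 0"

```text
time: 10.63
tcp_pos: [0.5557, -0.3029, 0.1594]
tool_rot: [-179.9, -0.2, 130.2]
ft_force: [0.2, 0.9, -0.8]
finger_gap: 1.001
grip_force: 0.0
```

Run:
```python
from h import *
s,d=rects('teaball_center','wrist',.051,'w5.png')
print(s['time'],s['tcp_pos'],s['tool_rot'],s['joints'])
for m in nets.mark_of('teaball_center','wrist')[:4]: print(m['p'],m['location'],atz(s,d,m['location'],.051))
g=cv2.cvtColor(d['frame'],cv2.COLOR_RGB2GRAY)
print(cv2.HoughCircles(cv2.medianBlur(g,3),cv2.HOUGH_GRADIENT,1,40,param1=100,param2=25,minRadius=20,maxRadius=70))
```

```text
teaball_center 0.87 [364. 340.] n 4316 u 328 399 v 305 380 mean [ 0.6675 -0.3759] rect [ 0.668 -0.376] [0.0601 0.0758] 40.7
teaball_center 0.79 [218. 310.] n 1005 u 161 230 v 275 344 mean [ 0.5526 -0.4296] rect [ 0.5436 -0.4314] [0.0475 0.0638] 68.7
teaball_center 0.71 [315. 203.] n 2866 u 284 344 v 173 233 mean [ 0.5559 -0.308 ] rect [ 0.5567 -0.3084] [0.0436 0.0468] 30.9
teaball_center 0.68 [436.  76.] n 3167 u 408 470 v 44 106 mean [ 0.5616 -0.1865] rect [ 0.5617 -0.1869] [0.0408 0.0387] 40.2
10.6333 [ 0.5557 -0.3029  0.1594] [-179.918    -0.2292  130.2216] [ 43.816   35.8838 -31.1028 106.3234  25.2639  45.0255  39.4665]
0.84 [434.6, 76.2] [ 0.5599 -0.1887  0.051 ]
0.73 [314.1, 202.7] [ 0.5557 -0.3074  0.051 ]
[[[313.5 202.5  30.9]
  [436.5  75.5  31.8]
  [193.5 310.5  38.9]]]
```

View pics/w5.png

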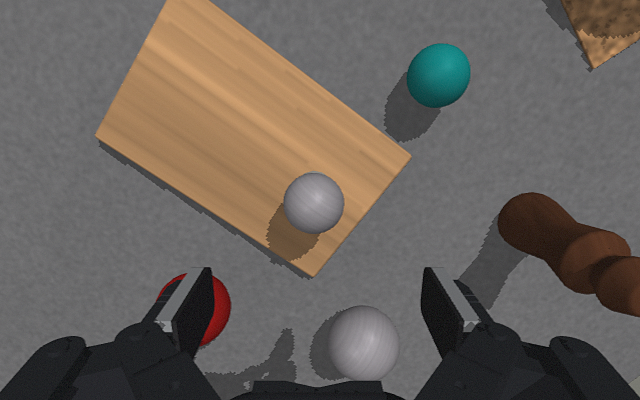

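The target ball is at (314,203), small and grey on the board, between the open fingers. Descending onto it.

Emit:
servo_tool --pt "0 -0.0045 -0.02 0 0 0" --pt "0 0 -0.025 0 0 0" --pt "0 0 -0.025 0 0 0" --pt "0 0 -0.02 0 0 0" --pt "0 0 0 0 0 0"

```text
time: 11.2
tcp_pos: [0.5565, -0.3059, 0.0695]
tool_rot: [-179.9, -0.2, 130.4]
ft_force: [-0.6, -1.1, -0.7]
finger_gap: 1.002
grip_force: 0.0
```

Emit:
servo_tool --pt "0 0 -0.017 0 0 0" --pt "0 0 -0.012 0 0 0" --pt "0 0 -0.005 0 0 0" --pt "0 0 0 0 0 0"

```text
time: 11.53
tcp_pos: [0.5574, -0.3073, 0.0376]
tool_rot: [-180.0, -0.0, 130.3]
ft_force: [-0.9, -0.2, 0.6]
finger_gap: 1.0
grip_force: 0.0
```

Emit:
servo_tool --pt "-0.0015 0 -0.003 0 0 0" --pt "0 0 0 0 0 0"

```text
time: 11.7
tcp_pos: [0.5558, -0.308, 0.0353]
tool_rot: [180.0, 0.0, 130.2]
ft_force: [0.1, 0.8, 0.0]
finger_gap: 0.998
grip_force: 0.0
```

Emit:
servo_tool --pt "0 0 0 0 0 0" --pt "0 0 0 0 0 0" --pt "0 0 0 0 0 0" --pt "0 0 0 0 0 0" --pt "0 0 0 0 0 0" --claw 1

```text
time: 12.12
tcp_pos: [0.556, -0.3082, 0.0354]
tool_rot: [-180.0, 0.0, 130.2]
ft_force: [-1.1, -0.1, 4.8]
finger_gap: 0.503
grip_force: 60.0
```

Emit:
servo_tool --pt "0 0 0 0 0 0" --pt "0 0 0.01 0 0 0" --pt "0 0 0.02 0 0 0" --pt "0 0 0.03 0 0 0" --pt "0 0 0.03 0 0 0"

```text
time: 12.53
tcp_pos: [0.5553, -0.3074, 0.1256]
tool_rot: [-180.0, -0.1, 130.3]
ft_force: [-0.7, -0.6, 0.5]
finger_gap: 0.495
grip_force: 60.8
```

Run:
```python
from h import *
s,d=snap('wrist','w6.png')
print(s['time'],s['tcp_pos'],s['finger_gap'],s['grip_force'])
for m in nets.mark_of('teaball_center','wrist')[:5]:
    c,r=ray(s,d,m['location']); print(m['p'],m['location'],atz(s,d,m['location'],s['tcp_pos'][2]+.0165))
```

```text
12.5333 [ 0.5553 -0.3074  0.1256] 0.49456681632762406 60.823577642440796
0.88 [182.2, 332.4] [ 0.5247 -0.3593  0.1421]
0.69 [458.9, 67.9] [ 0.5364 -0.2133  0.1421]
0.68 [317.3, 289.1] [ 0.5545 -0.307   0.1421]
```

Emit:
servo_tool --pt "0.003 0.017 0.01 0 0 0.05" --pt "0.0053 0.0345 0 0 0 0.06" --pt "0.0053 0.0345 0 0 0 0.06" --pt "0.0053 0.0345 0 0 0 0.06" --pt "0.0053 0.0345 0 0 0 0.06"

```text
time: 13.05
tcp_pos: [0.5796, -0.1509, 0.1347]
tool_rot: [-180.0, -0.0, 147.1]
ft_force: [0.8, 0.6, -1.1]
finger_gap: 0.497
grip_force: 60.8
```

Emit:
servo_tool --pt "0.0053 0.0345 0 0 0 0.06" --pt "0.0053 0.0345 0 0 0 0.06" --pt "0.0053 0.0345 0 0 0 0.06" --pt "0.005 0.034 0 0 0 0.06" --pt "0.0025 0.017 -0.01 0 0 0.04"

```text
time: 13.47
tcp_pos: [0.6042, 0.0078, 0.1264]
tool_rot: [179.8, 0.1, 163.4]
ft_force: [0.5, -0.2, -0.6]
finger_gap: 0.498
grip_force: 60.8
```

Emit:
servo_tool --pt "0 0 -0.01 0 0 0" --pt "0 0 0 0 0 0"

```text
time: 13.63
tcp_pos: [0.6021, 0.003, 0.1129]
tool_rot: [-180.0, -0.2, 163.1]
ft_force: [0.0, -0.8, -1.0]
finger_gap: 0.496
grip_force: 60.9
```

Run:
```python
from h import *
s,d=snap('wrist','w7.png')
print(s['time'],s['tcp_pos'],s['tool_rot'])
rects('mat','wrist',.003)
for q,z in dict(dish=.003,dish_hollow=.012,dish_handle=.028).items():
    for m in nets.mark_of(q,'wrist')[:2]: print(q,m['p'],m['location'],atz(s,d,m['location'],z))
```

```text
13.6333 [0.6021 0.003  0.1129] [-179.952    -0.1715  163.0684]
mat 0.56 [355. 113.] n 13440 u 198 433 v 79 288 mean [0.5673 0.0164] rect [0.6032 0.003 ] [0.1604 0.1593] 75.9
dish 0.58 [321.1, 199.0] [0.6037 0.0051 0.003 ]
dish_hollow 0.68 [318.9, 204.3] [0.6043 0.0032 0.012 ]
dish_hollow 0.53 [320.6, 291.0] [ 0.6724 -0.0161  0.012 ]
```

View pics/w7.png

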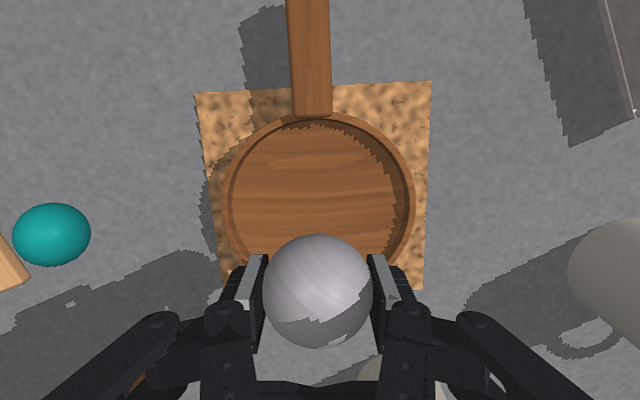

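The ball is held at (318,290) and the dish centre shows at (320,205), directly below it. I'll lower and release slowly.

Emit:
servo_tool --pt "0.001 0 -0.02 0 0 0" --pt "0 0 -0.025 0 0 0" --pt "0 0 -0.02 0 0 0" --pt "0 0 -0.012 0 0 0" --pt "0 0 0 0 0 0"

```text
time: 14.35
tcp_pos: [0.6033, 0.0008, 0.0358]
tool_rot: [-179.9, -0.2, 162.8]
ft_force: [0.2, -0.4, 0.1]
finger_gap: 0.494
grip_force: 60.9
```

Emit:
servo_tool --pt "0 0 -0.006 0 0 0" --pt "0 0 -0.004 0 0 0" --pt "0 0 -0.003 0 0 0" --pt "0 0 0 0 0 0"

```text
time: 14.68
tcp_pos: [0.6046, 0.0015, 0.0249]
tool_rot: [180.0, 0.0, 162.9]
ft_force: [-0.1, 0.0, -0.5]
finger_gap: 0.497
grip_force: 60.9
```

Emit:
servo_tool --pt "-0.0015 0.0015 -0.002 0 0 0" --pt "0 0 -0.002 0 0 0" --pt "0 0 0 0 0 0"

```text
time: 14.93
tcp_pos: [0.6028, 0.0032, 0.0207]
tool_rot: [-180.0, 0.0, 162.9]
ft_force: [0.7, -0.6, 0.0]
finger_gap: 0.496
grip_force: 60.9
```

Emit:
servo_tool --pt "0 0 0 0 0 0" --pt "0 0 0 0 0 0"

```text
time: 15.1
tcp_pos: [0.603, 0.0031, 0.0209]
tool_rot: [180.0, 0.0, 162.9]
ft_force: [-0.1, 0.6, -0.9]
finger_gap: 0.499
grip_force: 60.9
```

Emit:
servo_tool --pt "0 0 0 0 0 0" --pt "0 0 0 0 0 0" --pt "0 0 0 0 0 0" --pt "0 0 0 0 0 0" --claw -0.15

```text
time: 15.43
tcp_pos: [0.603, 0.0031, 0.0208]
tool_rot: [180.0, 0.0, 162.9]
ft_force: [-0.5, 0.4, -0.2]
finger_gap: 0.57
grip_force: 0.0
```

Emit:
servo_tool --pt "0 0 0 0 0 0" --pt "0 0 0 0 0 0" --pt "0 0 0 0 0 0" --pt "0 0 0 0 0 0" --pt "0 0 0 0 0 0" --claw -0.4

```text
time: 15.85
tcp_pos: [0.603, 0.0031, 0.0208]
tool_rot: [-180.0, 0.0, 162.9]
ft_force: [0.2, 0.9, -0.2]
finger_gap: 0.704
grip_force: 0.0
```

Emit:
servo_tool --pt "0 0 0.006 0 0 0" --pt "0 0 0.012 0 0 0" --pt "0 0 0.025 0 0 0" --pt "0 0 0.03 0 0 0" --pt "0 0 0.035 0 0 0"

```text
time: 16.27
tcp_pos: [0.6021, 0.0032, 0.13]
tool_rot: [-180.0, -0.1, 162.9]
ft_force: [0.8, -0.1, -0.0]
finger_gap: 0.702
grip_force: 0.0
```

Emit:
servo_tool --pt "-0.015 0.004 0.02 0 0 0.01" --pt "-0.03 0.008 0 0 0 0.02" --pt "-0.03 0.008 0 0 0 0.02" --pt "-0.017 0.004 0 0 0 0" --pt "0 0 0 0 0 0" --claw -1

```text
time: 16.68
tcp_pos: [0.5072, 0.0276, 0.1501]
tool_rot: [-179.9, -0.0, 165.9]
ft_force: [-0.5, -0.8, 0.5]
finger_gap: 1.001
grip_force: 0.0
```

Run:
```python
from h import *
s,d=rects('teaball_center','wrist',.035,'w8.png')
print(s['time'],s['tcp_pos'],s['tool_rot'],s['joints'])
rects('mat','wrist',.003)
for q,z in dict(teaball_center=.035,dish=.003,dish_hollow=.012,dish_handle=.028).items():
    for m in nets.mark_of(q,'wrist')[:2]: print(q,m['p'],m['location'],atz(s,d,m['location'],z))
```

```text
teaball_center 0.93 [101. 310.] n 2461 u 74 132 v 285 337 mean [ 0.5618 -0.1716] rect [ 0.5622 -0.1717] [0.0417 0.0603] 30.6
teaball_center 0.68 [317. 310.] n 2434 u 291 344 v 282 338 mean [0.604  0.0028] rect [0.6049 0.0028] [0.0445 0.0545] 76.0
teaball_center 0.61 [317. 282.] n 17273 u 241 394 v 138 368 mean [0.5769 0.0095] rect [0.573  0.0237] [0.1272 0.1927] 52.9
16.6833 [0.5072 0.0276 0.1501] [-179.8975   -0.0389  165.9035] [ 18.5758  31.1698 -39.7673 122.4674  33.1101  37.4549  31.6255]
mat 0.62 [298. 227.] n 10030 u 223 410 v 201 356 mean [0.5753 0.0099] rect [0.6034 0.0028] [0.1596 0.1608] 75.9
teaball_center 0.65 [318.7, 303.0] [0.5979 0.0056 0.035 ]
teaball_center 0.65 [100.6, 306.9] [ 0.5575 -0.1719  0.035 ]
dish 0.56 [314.9, 283.2] [0.5975 0.0022 0.003 ]
dish_hollow 0.62 [317.4, 287.8] [0.5973 0.0046 0.012 ]
dish_handle 0.89 [313.8, 186.8] [0.5018 0.0258 0.028 ]
```

View pics/w8.png

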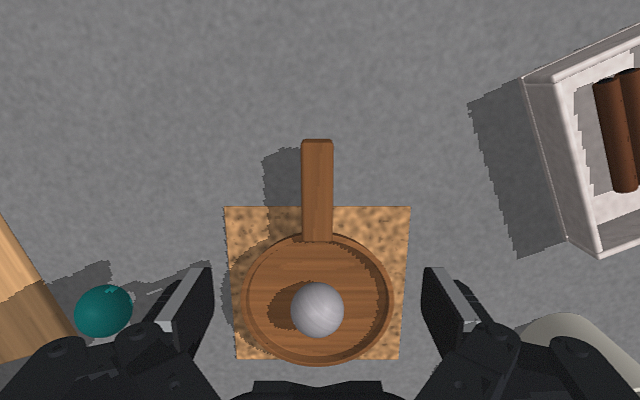

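The ball rests in the middle of the plate at (317,310), released. The handle at (317,190) is lined up between the fingers. I'll take the handle.

Emit:
servo_tool --pt "0.002 -0.001 -0.02 0 0 0" --pt "0 0 -0.03 0 0 0" --pt "0 0 -0.035 0 0 0" --pt "0 0 -0.025 0 0 0" --pt "0 0 0 0 0 0"

```text
time: 17.5
tcp_pos: [0.5112, 0.026, 0.0349]
tool_rot: [-179.9, -0.3, 165.8]
ft_force: [-0.8, 0.2, 0.0]
finger_gap: 0.998
grip_force: 0.0
```

Emit:
servo_tool --pt "0 0 -0.014 0 0 0" --pt "0 0 -0.01 0 0 0" --pt "0 0 -0.004 0 0 0" --pt "0 0 0 0 0 0"

```text
time: 17.83
tcp_pos: [0.5132, 0.0263, 0.0109]
tool_rot: [-180.0, -0.0, 165.8]
ft_force: [-0.0, 1.4, -0.4]
finger_gap: 1.001
grip_force: 0.0
```

Emit:
servo_tool --pt "-0.003 0 -0.0005 0 0 0" --pt "0 0 0 0 0 0"

```text
time: 18.0
tcp_pos: [0.5098, 0.026, 0.0111]
tool_rot: [180.0, 0.0, 165.7]
ft_force: [-0.1, -0.7, 0.3]
finger_gap: 1.0
grip_force: 0.0
```

Emit:
servo_tool --pt "0 0 0 0 0 0" --pt "0 0 0 0 0 0" --pt "0 0 0 0 0 0" --pt "0 0 0 0 0 0" --pt "0 0 0 0 0 0" --claw 1

```text
time: 18.42
tcp_pos: [0.51, 0.0261, 0.0104]
tool_rot: [180.0, 0.0, 165.7]
ft_force: [0.4, -1.0, 0.1]
finger_gap: 0.299
grip_force: 0.0
```

Emit:
servo_tool --pt "0 0 0 0 0 0" --pt "0 0 0 0 0 0" --pt "0 0 0 0 0 0" --pt "0 0 0 0 0 0" --pt "0 0 0 0 0 0"

```text
time: 18.83
tcp_pos: [0.51, 0.0261, 0.0104]
tool_rot: [180.0, 0.0, 165.8]
ft_force: [-0.2, -1.5, 4.8]
finger_gap: 0.272
grip_force: 60.6
```

Run:
```python
from h import *
s,d=rects('teaball_center','wrist',.035,'w9.png')
print(s['time'],s['tcp_pos'],s['tool_rot'],s['joints'],s['wrist_torque'])
for m in nets.mark_of('teaball_center','wrist')[:3]: print(m['location'])
rects('mat','wrist',.003)
```

```text
18.8333 [0.51   0.0261 0.0104] [179.9986   0.0156 165.7512] [  6.3786  42.5241 -22.8692 127.1667  51.2617  19.6864  15.2986] [-0.0941 -0.1087  0.0414]
mat 0.67 [394. 298.] n 3885 u 153 482 v 291 380 mean [0.5318 0.0207] rect [0.55  0.016] [0.1589 0.0532] 75.8
```

Emit:
servo_tool --pt "0 0 0.001 0 0 0" --pt "0 0 0.002 0 0 0" --pt "0 0 0.004 0 0 0" --pt "0 0 0.005 0 0 0" --pt "0 0 0.006 0 0 0"

```text
time: 19.5
tcp_pos: [0.5095, 0.026, 0.0285]
tool_rot: [-180.0, -0.0, 165.7]
ft_force: [0.3, -0.0, -3.1]
finger_gap: 0.273
grip_force: 59.6
```

Emit:
servo_tool --pt "0 0 0.005 0 0 0" --pt "0 0 0.004 0 0 0" --pt "0 0 0.002 0 0 0" --pt "0 0 0.001 0 0 0" --pt "0 0 0 0 0 0"

```text
time: 19.92
tcp_pos: [0.51, 0.026, 0.0405]
tool_rot: [180.0, 0.0, 165.7]
ft_force: [-0.1, 0.4, -3.0]
finger_gap: 0.272
grip_force: 59.6
```

Run:
```python
from h import *
s=sense();print(s['tcp_pos'],s['tool_rot'],s['wrist_torque'],s['ft_force'],s['joints'])
s,d=snap('side','s1.png'); s2,d2=snap('wrist','w10.png')
i=cv2.resize(d['frame'][150:250,250:410,::-1],(640,400),interpolation=cv2.INTER_CUBIC)
cv2.imwrite('pics/c2.png',cv2.resize(np.hstack([i,d2['frame'][:,:,::-1]]),(800,250),interpolation=cv2.INTER_AREA))
```

```text
[0.51   0.026  0.0405] [179.9943   0.0231 165.7304] [0.056  0.2268 0.0034] [-0.0588  0.4336 -2.9641] [  9.6124  40.003  -27.4863 126.4426  46.9659  23.9546  19.2342]
```

View pics/c2.png

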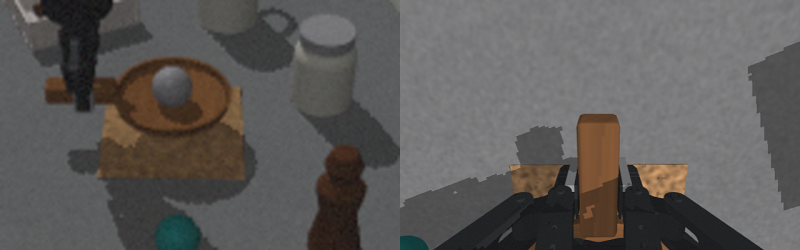

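The side crop shows the plate clear of its mat and level, with the ball in the middle at (173,87). The wrist view shows the handle held straight. I'll lift the rest and check numerically that it hasn't sagged in the grip.

Emit:
servo_tool --pt "0 0 0.001 0 0 0" --pt "0 0 0.003 0 0 0" --pt "0 0 0.005 0 0 0" --pt "0 0 0.007 0 0 0" --pt "0 0 0.008 0 0 0"

```text
time: 20.43
tcp_pos: [0.5098, 0.0261, 0.0648]
tool_rot: [-180.0, -0.0, 165.8]
ft_force: [-0.1, -0.0, -2.2]
finger_gap: 0.268
grip_force: 59.6
```

Emit:
servo_tool --pt "0 0 0.008 0 0 0" --pt "0 0 0.008 0 0 0" --pt "0 0 0.008 0 0 0" --pt "0 0 0.007 0 0 0" --pt "0 0 0.006 0 0 0"

```text
time: 20.85
tcp_pos: [0.5101, 0.026, 0.1023]
tool_rot: [180.0, 0.0, 165.7]
ft_force: [-0.7, -0.2, -3.0]
finger_gap: 0.273
grip_force: 59.6
```

Emit:
servo_tool --pt "0 0 0.005 0 0 0" --pt "0 0 0.003 0 0 0" --pt "0 0 0.001 0 0 0" --pt "0 0 0 0 0 0" --pt "0 0 0 0 0 0"

```text
time: 21.27
tcp_pos: [0.5098, 0.026, 0.1101]
tool_rot: [-180.0, -0.0, 165.7]
ft_force: [-0.1, -0.0, -1.8]
finger_gap: 0.269
grip_force: 59.6
```

```bash
cat > chk.py <<'E'
from h import *
def edge(im):  # end of handle: topmost brown row in columns 300-335, and handle left/right columns at two rows
    h=cv2.cvtColor(im,cv2.COLOR_BGR2HSV); m=((h[...,1]>90)&(h[...,0]<20)).astype(np.uint8)
    rows=np.nonzero(m[:,300:335].mean(1)>.8)[0]
    out=[rows.min()]
    for r in (215,260): c=np.nonzero(m[r,250:390])[0]+250; out+=[c.min(),c.max()]
    return out
import sys
snap('wrist',sys.argv[1])
for f in ('w9.png','w10.png',sys.argv[1]): print(f,edge(cv2.imread('pics/'+f)))
s=sense();print(s['time'],s['tcp_pos'],s['tool_rot'],s['wrist_torque'],s['joints'],s['finger_gap'])
for cam in ('top','side'):
    s,d=snap(cam)
    for q,z in (('teaball_center',.138),('dish_hollow',.115)):
        for m in nets.mark_of(q,cam)[:5]: 
            P=atz(s,d,m['location'],z)
            if np.linalg.norm(P[:2]-[.603,.003])<.08: print(cam,q,m['p'],m['location'],P,proj(s,d,[.603,.003,z]))
E
python3 chk.py w11.png
```

```text
w9.png [np.int64(182), np.int64(283), np.int64(350), np.int64(285), np.int64(349)]
w10.png [np.int64(182), np.int64(283), np.int64(350), np.int64(285), np.int64(349)]
w11.png [np.int64(182), np.int64(283), np.int64(350), np.int64(250), np.int64(389)]
21.3167 [0.5097 0.026  0.11  ] [-179.9888   -0.0284  165.7485] [ 0.0623  0.2037 -0.0132] [ 15.8372  34.4373 -36.0394 124.0293  37.8482  32.8293  27.4663] 0.27626894967262033
top teaball_center 0.48 [290.7, 194.8] [ 0.6027 -0.0015  0.138 ] [288.8486 194.6347]
top dish_hollow 0.79 [289.1, 198.4] [0.5981 0.0039 0.115 ] [289.543  196.4869]
side teaball_center 0.51 [317.4, 164.9] [ 0.5998 -0.0061  0.138 ] [317.8333 162.8049]
side dish_hollow 0.89 [318.7, 168.3] [0.6066 0.0097 0.115 ] [317.9478 169.9132]
```

No sag: the handle's end row is unchanged at 182. The lift is 99.6 mm. Now I'll work out the quarter-turn arc about the plate centre, clockwise so that the handle goes to +y (left).

```bash
cat > arc.py <<'E'
from h import *
import sys,json
c=np.array([.603,.003]); n=int(sys.argv[1]); p=sense()['tcp_pos'][:2]; tot=float(sys.argv[2])
w=np.minimum(1,np.minimum(np.arange(1,n+1)/6,np.arange(n,0,-1)/6)); w=w/w.sum()*tot
th=0; v=p-c; q=p.copy(); out=[]
for a in w:
    a=round(a,3); th-=a
    t=c+R.from_euler('z',th).as_matrix()[:2,:2]@v
    i=np.round(t-q,4); q=q+i; out.append([float(i[0]),float(i[1]),0,0,0,-a])
print(th); 
for k in range(0,n,5): print(json.dumps(out[k:k+5]))
E
python3 arc.py 40 1.5708
```

```text
-1.5719999999999994
[[0.0002, 0.0007, 0, 0, 0, -0.007], [0.0003, 0.0013, 0, 0, 0, -0.015], [0.0006, 0.0021, 0, 0, 0, -0.022], [0.0009, 0.0027, 0, 0, 0, -0.03], [0.0011, 0.0034, 0, 0, 0, -0.037]]
[[0.0016, 0.004, 0, 0, 0, -0.045], [0.0018, 0.0039, 0, 0, 0, -0.045], [0.0019, 0.0039, 0, 0, 0, -0.045], [0.0022, 0.0037, 0, 0, 0, -0.045], [0.0022, 0.0037, 0, 0, 0, -0.045]]
[[0.0025, 0.0036, 0, 0, 0, -0.045], [0.0026, 0.0034, 0, 0, 0, -0.045], [0.0027, 0.0033, 0, 0, 0, -0.045], [0.0029, 0.0032, 0, 0, 0, -0.045], [0.0031, 0.0031, 0, 0, 0, -0.045]]
[[0.0032, 0.0029, 0, 0, 0, -0.045], [0.0033, 0.0028, 0, 0, 0, -0.045], [0.0034, 0.0026, 0, 0, 0, -0.045], [0.0035, 0.0025, 0, 0, 0, -0.045], [0.0037, 0.0023, 0, 0, 0, -0.045]]
[[0.0037, 0.0021, 0, 0, 0, -0.045], [0.0039, 0.002, 0, 0, 0, -0.045], [0.0039, 0.0018, 0, 0, 0, -0.045], [0.004, 0.0016, 0, 0, 0, -0.045], [0.0041, 0.0015, 0, 0, 0, -0.045]]
[[0.0041, 0.0012, 0, 0, 0, -0.045], [0.0042, 0.0011, 0, 0, 0, -0.045], [0.0042, 0.0009, 0, 0, 0, -0.045], [0.0043, 0.0006, 0, 0, 0, -0.045], [0.0043, 0.0005, 0, 0, 0, -0.045]]
[[0.0043, 0.0003, 0, 0, 0, -0.045], [0.0043, 0.0001, 0, 0, 0, -0.045], [0.0043, -0.0001, 0, 0, 0, -0.045], [0.0043, -0.0003, 0, 0, 0, -0.045], [0.0043, -0.0004, 0, 0, 0, -0.045]]
[[0.0035, -0.0006, 0, 0, 0, -0.037], [0.0029, -0.0005, 0, 0, 0, -0.03], [0.002, -0.0004, 0, 0, 0, -0.022], [0.0014, -0.0004, 0, 0, 0, -0.015], [0.0007, -0.0001, 0, 0, 0, -0.007]]
```

Emit:
servo_tool --pt "0.0002 0.0007 0 0 0 -0.007" --pt "0.0003 0.0013 0 0 0 -0.015" --pt "0.0006 0.0021 0 0 0 -0.022" --pt "0.0009 0.0027 0 0 0 -0.03" --pt "0.0011 0.0034 0 0 0 -0.037"

```text
time: 22.03
tcp_pos: [0.5131, 0.0364, 0.1103]
tool_rot: [180.0, 0.0, 159.2]
ft_force: [0.6, -0.3, -2.0]
finger_gap: 0.27
grip_force: 59.6
```

Emit:
servo_tool --pt "0.0016 0.004 0 0 0 -0.045" --pt "0.0018 0.0039 0 0 0 -0.045" --pt "0.0019 0.0039 0 0 0 -0.045" --pt "0.0022 0.0037 0 0 0 -0.045" --pt "0.0022 0.0037 0 0 0 -0.045"

```text
time: 22.45
tcp_pos: [0.5229, 0.056, 0.1103]
tool_rot: [180.0, 0.0, 146.3]
ft_force: [0.1, -0.0, -3.0]
finger_gap: 0.27
grip_force: 59.6
```

Emit:
servo_tool --pt "0.0025 0.0036 0 0 0 -0.045" --pt "0.0026 0.0034 0 0 0 -0.045" --pt "0.0027 0.0033 0 0 0 -0.045" --pt "0.0029 0.0032 0 0 0 -0.045" --pt "0.0031 0.0031 0 0 0 -0.045"

```text
time: 22.87
tcp_pos: [0.5367, 0.0727, 0.1103]
tool_rot: [180.0, 0.0, 133.4]
ft_force: [0.1, -0.3, -2.5]
finger_gap: 0.269
grip_force: 59.6
```

Emit:
servo_tool --pt "0.0032 0.0029 0 0 0 -0.045" --pt "0.0033 0.0028 0 0 0 -0.045" --pt "0.0034 0.0026 0 0 0 -0.045" --pt "0.0035 0.0025 0 0 0 -0.045" --pt "0.0037 0.0023 0 0 0 -0.045"

```text
time: 23.28
tcp_pos: [0.5539, 0.0858, 0.1103]
tool_rot: [180.0, -0.0, 120.5]
ft_force: [-1.0, -0.3, -2.9]
finger_gap: 0.272
grip_force: 59.6
```

Emit:
servo_tool --pt "0.0037 0.0021 0 0 0 -0.045" --pt "0.0039 0.002 0 0 0 -0.045" --pt "0.0039 0.0018 0 0 0 -0.045" --pt "0.004 0.0016 0 0 0 -0.045" --pt "0.0041 0.0015 0 0 0 -0.045"

```text
time: 23.7
tcp_pos: [0.5735, 0.0948, 0.1103]
tool_rot: [180.0, -0.0, 107.6]
ft_force: [-0.3, 0.3, -3.4]
finger_gap: 0.271
grip_force: 59.6
```

Emit:
servo_tool --pt "0.0041 0.0012 0 0 0 -0.045" --pt "0.0042 0.0011 0 0 0 -0.045" --pt "0.0042 0.0009 0 0 0 -0.045" --pt "0.0043 0.0006 0 0 0 -0.045" --pt "0.0043 0.0005 0 0 0 -0.045"

```text
time: 24.12
tcp_pos: [0.5946, 0.0991, 0.1103]
tool_rot: [180.0, -0.0, 94.8]
ft_force: [0.5, -0.5, -2.7]
finger_gap: 0.272
grip_force: 59.6
```

Emit:
servo_tool --pt "0.0043 0.0003 0 0 0 -0.045" --pt "0.0043 0.0001 0 0 0 -0.045" --pt "0.0043 -0.0001 0 0 0 -0.045" --pt "0.0043 -0.0003 0 0 0 -0.045" --pt "0.0043 -0.0004 0 0 0 -0.045"

```text
time: 24.53
tcp_pos: [0.6162, 0.0987, 0.1103]
tool_rot: [180.0, -0.0, 81.9]
ft_force: [0.2, -1.2, -4.0]
finger_gap: 0.272
grip_force: 59.6
```

Emit:
servo_tool --pt "0.0035 -0.0006 0 0 0 -0.037" --pt "0.0029 -0.0005 0 0 0 -0.03" --pt "0.002 -0.0004 0 0 0 -0.022" --pt "0.0014 -0.0004 0 0 0 -0.015" --pt "0.0007 -0.0001 0 0 0 -0.007"

```text
time: 24.95
tcp_pos: [0.6264, 0.0961, 0.1102]
tool_rot: [-180.0, 0.0, 75.6]
ft_force: [-0.4, 0.1, -3.3]
finger_gap: 0.267
grip_force: 59.6
```

Emit:
servo_tool --pt "0 0 0 0 0 0" --pt "0 0 0 0 0 0" --pt "0 0 0 0 0 0" --pt "0 0 0 0 0 0" --pt "0 0 0 0 0 0"

```text
time: 25.37
tcp_pos: [0.6262, 0.096, 0.1103]
tool_rot: [-180.0, 0.0, 75.7]
ft_force: [-1.0, -0.6, -3.2]
finger_gap: 0.274
grip_force: 59.6
```

```bash
python3 chk.py w12.png
python3 - <<'E'
from h import *
rects('cinnamon_mid','top',.018)
rects('teaball_center','top',.138)
rects('dish','top',.13)
for q in ('mug','mill','sugar'):
    s,d=snap('top'); print(q,[(m['p'],m['location']) for m in nets.mark_of(q,'top')[:1]])
E
```

```text
w9.png [np.int64(182), np.int64(283), np.int64(350), np.int64(285), np.int64(349)]
w10.png [np.int64(182), np.int64(283), np.int64(350), np.int64(285), np.int64(349)]
w12.png [np.int64(183), np.int64(283), np.int64(350), np.int64(250), np.int64(389)]
25.4167 [0.6263 0.0961 0.1103] [-179.9959    0.0017   75.685 ] [ 0.2346 -0.0437  0.0025] [ -6.2158  36.8274 -11.5659 109.1136  12.0258  35.2225 -39.7066] 0.27033951781033133
top teaball_center 0.49 [291.4, 192.8] [ 0.6077 -0.003   0.138 ] [288.8486 194.6347]
top teaball_center 0.28 [288.9, 196.1] [0.5994 0.0028 0.138 ] [288.8486 194.6347]
top dish_hollow 0.63 [288.9, 197.8] [0.5997 0.0045 0.115 ] [289.543  196.4869]
side teaball_center 0.78 [316.6, 161.3] [0.6013 0.0106 0.138 ] [317.8333 162.8049]
side dish_hollow 0.84 [317.2, 167.6] [0.6033 0.0138 0.115 ] [317.9478 169.9132]
teaball_center 0.91 [462. 229.] n 489 u 450 475 v 216 239 mean [ 0.5306 -0.4145] rect [ 0.5308 -0.4141] [0.0552 0.0603] 1.1
teaball_center 0.8 [293. 194.] n 259 u 280 298 v 186 204 mean [0.602  0.0021] rect [0.6016 0.002 ] [0.0437 0.0413] 46.0
teaball_center 0.61 [360. 214.] n 157 u 353 366 v 210 224 mean [ 0.5514 -0.1694] rect [ 0.5515 -0.1694] [0.0322 0.0327] 27.6
teaball_center 0.6 [435. 180.] n 473 u 423 447 v 166 189 mean [ 0.652  -0.3523] rect [ 0.6524 -0.3524] [0.0577 0.0593] 1.1
dish 0.56 [293. 203.] n 1908 u 263 316 v 170 222 mean [0.601  0.0018] rect [ 0.6025 -0.0003] [0.1298 0.125 ] 11.6
dish 0.45 [291. 195.] n 280 u 280 298 v 186 204 mean [0.6032 0.0035] rect [0.6038 0.0033] [0.0449 0.0441] 1.6
mug []
mill [(0.92, [371.3, 165.7])]
sugar [(0.66, [286.8, 140.6])]
```

The ball is centred at (0.602, 0.002), and the plate is level, turned 90° and 99.9 mm above its mat. I'll let it settle briefly and hand in.

Emit:
servo_tool --pt "0 0 0 0 0 0" --pt "0 0 0 0 0 0" --pt "0 0 0 0 0 0" --pt "0 0 0 0 0 0" --pt "0 0 0 0 0 0"

```text
time: 26.73
tcp_pos: [0.6263, 0.0961, 0.1103]
tool_rot: [180.0, 0.0, 75.7]
ft_force: [-0.6, -0.5, -3.8]
finger_gap: 0.271
grip_force: 59.6
```

```bash
python3 -c "
from workcell import arm
print(arm.job_done())"
```

```text
the job is handed in; nothing more can be done
None
```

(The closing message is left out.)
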